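# Fold the retainer flap and shut the spare-parts case

## Task

Close up the spare-parts case on the service trolley using pushes of the fingers only: first fold the upright yellow retainer flap down flat over the spare contactor, and only then swing the blue cover shut over it until it is fully closed. Take neither of them between the fingers, pick nothing up, and leave the contactors, the test meter and the screwdriver where they lie.

Things in the scene. Friction and masses are not known exactly. Their poses are not given: they have to be found in the camera images.
- case: Black open case fixed to the trolley top, 260 (its x) x 200 (its y) x 80 mm high, walls 6 mm, small clamps at its foot. Origin: centre of its underside, on the work surface; z up; yaw up to 0.55 rad either way. Its +y side carries the cover's hinge, its -y side the flap's hinge; both hinge lines run along its x.
- flap (a joint): Angle of the yellow flap (rad): 0 = folded flat in the case, 1.57 = upright. Starts at 1.3 to 1.6; limits 0 and 1.62. Plate 70 (along case x) x 100 x 6 mm, centred on case x = 0; folds from the case's -y side towards +y. A rubbing hinge holds it wherever it is left (1 to 2 N at its free edge moves it; it does not fall). Folded, its upper face is 70 mm above the work surface.
- flap_hinge (a point): Middle of the flap's hinge line, in the plane of its underside (the lower face when folded): case frame (0, -88, 64) mm. The other face, which looks to the case's -y side when upright, is 6 mm from this plane. Axes: x along the hinge (case x), y from the hinge along the flap to its free edge, z out of its upper face.
- flap_edge (a point): Middle of the flap's free edge, half-way through its thickness, 100 mm from the hinge line. Axes as flap_hinge.
- cover (a joint): Angle of the blue cover (rad): 0 = shut, level on the rim, 1.57 = straight up. Starts at 1.6 to 1.85, leaning out over the case's +y side; limits 0 and 1.95. Slab 260 (along case x) x 200 x 12 mm, centred on case x = 0. A stiff hinge holds it wherever it is left (3 to 6 N near its free edge moves it; it does not fall shut). Shut, its top face is 93 mm above the work surface.
- cover_hinge (a point): Middle of the cover's hinge line, in the plane of its underside (inner face): case frame (0, 100, 81) mm. Its outer face is 12 mm from this plane. Axes: x along the hinge (case x), -y from the hinge along the cover to its free edge, z out of its outer face (up when shut, to the case's +y side when open).
- cover_edge (a point): Middle of the cover's free edge, half-way through its thickness, 200 mm from the hinge line. Axes as cover_hinge.
- spare_mid (a point): Centre of the loose spare contactor, black with a grey top, 45 x 60 x 42 mm, which lies in the middle bay of the case (bay floor 6 mm, so its top is 48 mm above the work surface). Leave it there.
- module_mid (a point): Centre of a loose contactor, black with a white top, 45 x 60 x 42 mm, on the trolley top beside the case. Leave it.
- meter_mid (a point): Centre of a loose orange test meter, 75 x 140 mm, 36 mm high (knob to 43 mm), lying on the trolley top beside the case. Leave it.
- driver_mid (a point): A loose red and orange screwdriver lying beyond the case, 190 mm long, 20 mm high; this point is where blade meets handle, 10 mm up. Leave it.

How it is judged:
By the outcome, as a careful person would: the job done as asked, in the order asked, and still so for the second after the job is handed in, with the robot touching nothing.
It also fails if it takes over 54 s, if anything falls off the work surface, if the arm or the gripper's body presses on something with over 40 N, if the wrist force passes 120 N, or if a joint passes its speed limit or range.

## Robot

A 6-joint arm with a two-finger parallel gripper is mounted at the origin on the work surface. World frame = base frame: x ahead of the robot, y to its left, z up, the work surface at z = 0. Lengths are in mm, angles in rad, forces in N, time in s.
With the tool pointing down it reaches from about 275 to 825 mm from the base axis. Payload 5.2 kg.
Tool frame: the origin (TCP) lies between the finger pads; the fingertips stand 22 mm ahead of it and the grasp point (between the pads) lies 3 mm ahead of it; z points along the fingers, y is the direction in which the jaws open and shut (so a half turn about z gives the same grasp; the last joint's range is limited). The gripper opens to 93 mm and grips with 3 to 60 N. Pads are 15 mm wide; open, the fingers measure 128 mm over their backs; the gripper's body (75 mm by 188 mm) begins 65 mm behind the grasp point.
Start: joints at [-1.366, 0.259, 1.535, -0, 1.348, -0.203], TCP at [218.146, -504.894, 240.653] pointing down, gripper open.
Joint ranges: [-3.14, 3.14], [-0.91, 2.08], [0.19, 2.58], [-1.22, 4.36], [0.22, 2.71], [-3.12, 3.12]. Speed limits (rad/s): [2.57, 2.57, 3.14, 3.14, 3.14, 3.14].

## Interface

Orientations are given as a 3x3 rotation matrix whose columns are the frame's x, y, z axes.
In Python, from plant import monitor, get_image, camera_model, ctrl, finder gives the robot as it stands.
- The arm moves only by the shell command python3 -m jog 'ROWS' [FORCE]. ROWS is JSON, a list of rows, each an object with "gripper": the opening, from 0 (shut) to 1 (fully open); "xyz": the shift along the world's x, y, z in units of 25 mm (1.0 is 25 mm), a list of three; "roll": the turn about the world's z in units of 5 degrees (1.0 is 5 degrees). A call has 1 to 8 rows; each row is the pose to reach, as a shift and turn from the pose commanded when the call began; what a row does not reach only later rows make up. A row lasts 1/8 s, in which the tool goes at most 62.5 mm and 10.7 degrees, less where a joint would pass 70% of its speed; a pose out of reach is approached as far as the arm can. A call with a gripper value outside its range is refused whole. The fingers move at their own pace and stop on an object; FORCE is the grip in N (left out, the last holds). Time passes only in rows, so rows that repeat a pose let the fingers close. It gives the time, the measured TCP pose, the force and the opening at its end, in the units of the state.
- monitor.get_obs(): the state, without advancing time (a new reading comes with each control period).
- get_image(name): name is "side" or "top"; returns (picture, depth): 384x512x3 uint8, red, green, blue; 384x512 float32, mm along the optical axis (not along the pixel's ray), 0 where there is no reading.
- camera_model(name): a dict with "fovy" (degrees; the focal length in pixels is half the picture's height over the tangent of half this angle, whatever the lens; pixels are square), "cx", "cy" (the principal point, pixels), "rvec" (rotation vector, rad) and "tvec" (3), from world to camera coordinates, as OpenCV has them. Camera axes: x right, y down, z forward; pixel columns grow to the right and rows downward; lengths in mm; the calibration is good to about 2 mm. A picture is of the moment at which its call begins. camera_model takes no time and is no camera call.
- ctrl.close_job(): hands the job in, once; it reports no verdict.
Trained networks look in the newest picture that a camera, given by its name, has taken for a name from the list of things; names that differ only in an ending like _2 or _b are one class to them, and where a whole thing is asked for, a point or a joint stands for the part that bears it (a point fixed in the world has none). Each returns a list of dicts, best first, with "score" (0 to 1); they miss things now and then, are a little off and sometimes report something else, mostly with a low value. They report only what shows in the picture. A call takes as long as a camera call.
- finder.outline_of(camera, label): "region" (384x512 bool, what is visible of it) and "centre" ([column, row] as shares, 0 to 1, of the picture: columns of its width, rows of its height, amid what is visible of it).
- finder.tip_of(camera, label): "centre" ([column, row] as shares, 0 to 1, of the picture: columns of its width, rows of its height: a listed point, or the origin of a listed thing).
The state is a dict: "time": time; "qpos": joint angles; "joint_vel": joint speeds; "effort": joint torques, N m; "ee_pos": TCP position; "tcp_rot": TCP orientation; "contact_force": force on the tool from outside, world axes, zero at the start; "ft_torque": the same for the moment, N m; "opening": opening from 0.0 (shut) to 1.0 (fully open).
Only numpy, scipy, OpenCV 4.12 (cv2) and the standard library are available. Lean on these libraries where they do the work, as an engineer would, in place of code of your own. Each camera call takes 0.05 s, during which the arm holds its last target.

## Working session

There is one attempt and no reset: what is moved stays moved. The work goes in short steps, Python scripts to look and compute and a shell command to move; the robot and the scene stay as the last step left them, time stands still between calls to the robot, and variables do not carry over. Pictures are saved under pics/ and viewed, and the job is handed in when it is done.

```bash
ls; mkdir -p pics; cat > h.py <<'E'
import numpy as np, cv2
from plant import monitor, get_image, camera_model, ctrl, finder
def cam(n):
    m=camera_model(n); f=192/np.tan(np.radians(m["fovy"])/2)
    K=np.array([[f,0,m["cx"]],[0,f,m["cy"]],[0,0,1.]]); R=cv2.Rodrigues(np.array(m["rvec"],float))[0]
    return K,R,np.array(m["tvec"],float),m
def cloud(n,d):
    K,R,t,_=cam(n); v,u=np.mgrid[:384,:512]
    p=np.stack([(u-K[0,2])/K[0,0]*d,(v-K[1,2])/K[1,1]*d,d],-1)
    return (p-t)@R
def save(im,fn,s=1.5): cv2.imwrite(fn,cv2.resize(im[...,::-1],None,fx=s,fy=s))
E
python3 - <<'E'
from h import *
for n in("side","top"):
    im,d=get_image(n); save(im,f"pics/{n}0.png"); np.savez(f"{n}0.npz",im=im,d=d)
    print(n,cam(n)[3], -cam(n)[1].T@cam(n)[2])
    for l in("case","flap","cover","spare_mid","module_mid","meter_mid","driver_mid"):
        r=finder.outline_of(n,l)
        if r:
            P=cloud(n,d)[r[0]["region"]&(d>0)]
            print(l,[round(x["score"],2) for x in r],r[0]["region"].sum(),np.array(r[0]["centre"])*[512,384],np.median(P,0).round(),P.min(0).round(),P.max(0).round())
            np.save(f"{n}_{l}.npy",r[0]["region"])
        else: print(l,None)
print(monitor.get_obs())
E
```

```text
pics
side {'fovy': 44.386826058204676, 'cx': 250.59003592906137, 'cy': 194.42577940245067, 'rvec': array([ 0.79086534,  2.64740802, -0.98178824]), 'tvec': array([ 459.66298288, -228.82718476, 1413.20966821])} [995.39142235 657.63166064 915.16666234]
case [0.83, 0.36] 9748 [252.3136 164.6976] [552.  30.  75.] [  93. -245.   -5.] [686. 119. 289.]
flap [0.82, 0.73] 668 [219.0848 132.9024] [ 561. -126.  112.] [ 431. -315.   -4.] [ 598. -110.  167.]
cover [0.64] 3996 [286.976  144.8064] [507.  74. 207.] [ 107. -274.   -4.] [615. 119. 289.]
spare_mid [0.7] 479 [244.3776 174.6048] [545. -43.  39.] [510. -85.   5.] [573. -14.  53.]
module_mid [0.71] 473 [175.4112 148.1856] [ 656. -230.   32.] [ 611. -292.   -1.] [ 686. -203.   47.]
meter_mid [0.62] 1913 [314.112  223.4112] [494. 188.  36.] [413. 100.  -2.] [534. 253.  47.]
driver_mid [0.69] 428 [191.2832 221.4144] [725.  -2.  16.] [700. -71.  -4.] [744.  91.  26.]
top {'fovy': 52.57957112428376, 'cx': 255.446148793752, 'cy': 194.47725831505556, 'rvec': array([ 2.17762356, -2.15290795,  0.16523789]), 'tvec': array([ 33.8006352 , 572.90977489,
[... 846 characters left out ...]
799873e+00, -2.02788650e-01]), 'joint_vel': array([ 1.04322058e-03,  8.32824944e-04,  5.83911330e-05, -9.88923143e-04,
        1.74401626e-03, -1.51131995e-04]), 'effort': array([-6.44792799e-04, -4.37141061e+01, -2.84295219e+01,  7.18219439e-02,
        3.08463187e-02, -2.34436914e-05]), 'ee_pos': array([ 218.14389384, -504.89990029,  240.6856832 ]), 'tcp_rot': array([[ 9.18003541e-01,  3.96572185e-01,  1.15659345e-05],
       [ 3.96572185e-01, -9.18003540e-01, -5.68205543e-05],
       [-1.19158826e-05,  5.67481980e-05, -9.99999998e-01]]), 'contact_force': array([ 0.58115283, -0.43822506, -0.27291285]), 'ft_torque': array([0.01532974, 0.05823433, 0.01958036]), 'opening': 1.0042038342782929}
```

View pics/side0.png

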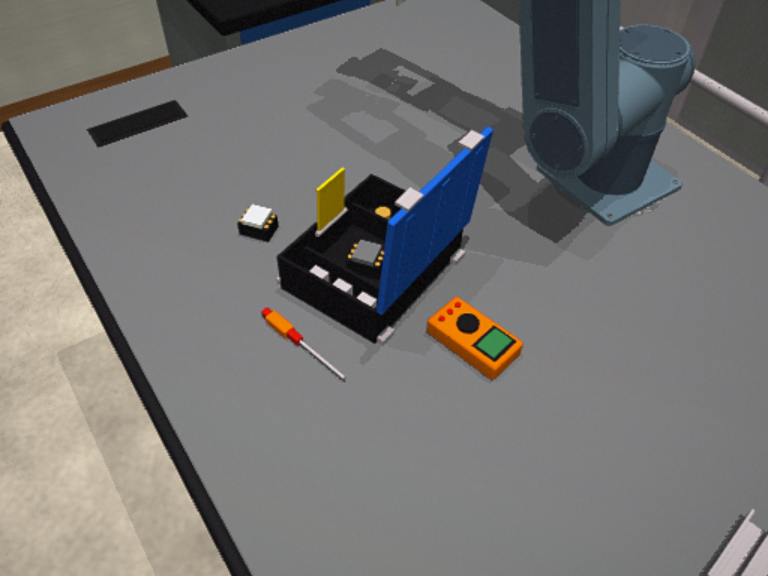

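View pics/top0.png

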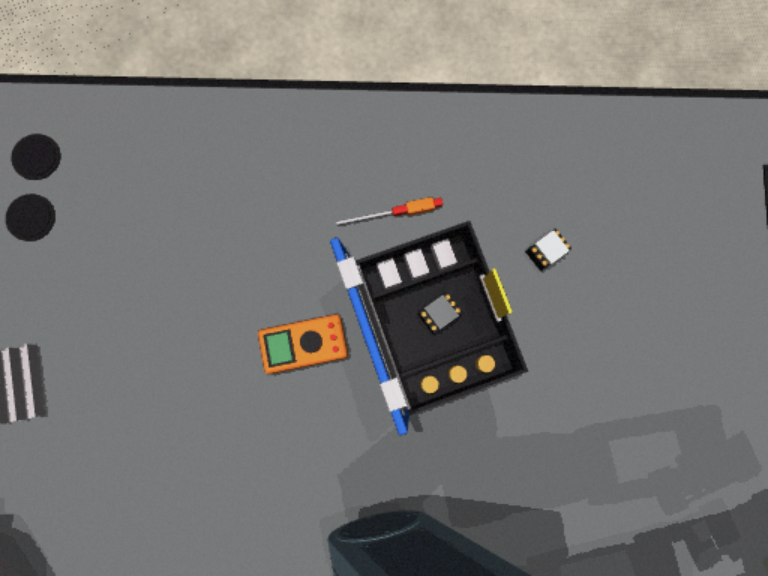

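```bash
python3 - <<'E'
from h import *
# yellow & blue points from both clouds, robust; fit
out={}
for n in("side","top"):
    z=np.load(f"{n}0.npz"); im,d=z["im"],z["d"]; P=cloud(n,d)
    hsv=cv2.cvtColor(im,cv2.COLOR_RGB2HSV)
    # cover: blue
    for nm,lo,hi in(("cover",95,125),("flap",20,36)):
        m=(hsv[...,0]>lo)&(hsv[...,0]<hi)&(hsv[...,1]>110)&(hsv[...,2]>50)&(d>0)
        r=np.load(f"{n}_{nm}.npy"); m&=cv2.dilate(r.astype(np.uint8),np.ones((5,5)))>0
        me=cv2.erode(m.astype(np.uint8),np.ones((3,3)))>0
        p=P[me]; p=p[p[:,2]>60]
        print(n,nm,m.sum(),len(p),p.min(0).round(),p.max(0).round())
        if len(p)>20:
            c=np.median(p,0); 
            for _ in range(5):
                q=p; 
                cc=q.mean(0); U,S,V=np.linalg.svd(q-cc,full_matrices=False)
                e=abs((q-cc)@V[2]); p=q[e<max(3*np.median(e),1.5)]
            print("  centroid",cc.round(1),"normal",V[2].round(3),"dir",V[0].round(3),"yaw",np.degrees(np.arctan2(V[0][1],V[0][0])).round(1),len(p),S.round(0))
E
```

```text
side cover 3585 3065 [371.  19.  89.] [615. 119. 283.]
  centroid [500.2  72.7 193.2] normal [ 0.347 -0.934  0.08 ] dir [ 0.938  0.348 -0.008] yaw 20.3 2502 [3589. 2707.   34.]
side flap 557 431 [ 530. -140.   75.] [ 592. -111.  165.]
  centroid [ 562.2 -124.7  121.6] normal [-0.346  0.937 -0.05 ] dir [ 0.009 -0.05  -0.999] yaw -79.8 379 [496. 384.  16.]
top cover 685 376 [368.   8. 160.] [606. 110. 284.]
  centroid [482.7  62.1 278.7] normal [-0.347  0.926 -0.152] dir [-0.934 -0.355 -0.028] yaw -159.2 376 [1426.  206.   45.]
top flap 315 214 [ 530. -141.   87.] [ 590. -118.  168.]
  centroid [ 559.5 -129.5  132.6] normal [-0.347  0.937 -0.047] dir [-0.029  0.039  0.999] yaw 126.9 197 [327. 254.   6.]
```

Both pictures show the case yawed by about 20°. The flap is at top (497,295) and the blue cover stands from (335,240) to (403,432), both upright. The meter, screwdriver and module are clear of the case. Next I compute the case frame and cross-check it.

```bash
python3 - <<'E'
from h import *
yaw=0.3545; ex=np.array([np.cos(yaw),np.sin(yaw)]); ey=np.array([-ex[1],ex[0]])
for n in("side","top"):
    z=np.load(f"{n}0.npz"); im,d=z["im"],z["d"]; P=cloud(n,d)
    hsv=cv2.cvtColor(im,cv2.COLOR_RGB2HSV)
    for nm,lo,hi in(("cover",95,125),("flap",20,36)):
        m=(hsv[...,0]>lo)&(hsv[...,0]<hi)&(hsv[...,1]>110)&(hsv[...,2]>50)&(d>0)
        r=np.load(f"{n}_{nm}.npy"); m&=cv2.dilate(r.astype(np.uint8),np.ones((5,5)))>0
        p=P[m]; p=p[p[:,2]>62]
        X=p[:,:2]@ex;Y=p[:,:2]@ey;Z=p[:,2]
        print(n,nm,"X",np.percentile(X,[1,99]).round(1),np.mean(np.percentile(X,[1,99])).round(1),"Z",np.percentile(Z,[1,99]).round(1))
        k=np.polyfit(Z,Y,1); 
        for _ in range(6):
            e=abs(Y-np.polyval(k,Z)); g=e<3; k=np.polyfit(Z[g],Y[g],1)
        print("   Y at z=64,81,165,280:",np.polyval(k,[64,81,165,280]).round(1),"slope",k[0].round(3))
    K,R,t,_=cam(n)
    for l,zz in(("case",0),("flap_hinge",64),("flap_edge",164),("cover_hinge",81),("cover_edge",280),("spare_mid",27)):
        r=finder.tip_of(n,l)
        if r:
            u=np.array(r[0]["centre"])*[512,384]; C=-R.T@t; v=R.T@np.linalg.inv(K)@[*u,1]; q=C+v*(zz-C[2])/v[2]
            print(l,round(r[0]["score"],2),u.round(),q.round(),"caseaxes",(q[:2]@ex).round(1),(q[:2]@ey).round(1))
E
```

```text
side cover X [355.6 610.4] 483.0 Z [ 86.3 281.2]
   Y at z=64,81,165,280: [-115.8 -114.5 -107.7  -98.5] slope 0.08
side flap X [445.  515.5] 480.2 Z [ 71.8 165.1]
   Y at z=64,81,165,280: [-314.8 -314.  -310.4 -305.3] slope 0.044
case 0.88 [247. 182.] [537. -39.   0.] caseaxes 489.8 -222.4
flap_hinge 0.77 [220. 144.] [ 552. -143.   64.] caseaxes 468.5 -325.8
flap_edge 0.67 [219. 119.] [ 561. -126.  164.] caseaxes 482.6 -313.4
cover_hinge 0.73 [280. 172.] [493.  39.  81.] caseaxes 475.5 -134.4
spare_mid 0.84 [245. 171.] [535. -53.  27.] caseaxes 482.8 -235.4
top cover X [352.7 606.7] 479.7 Z [154.4 283. ]
   Y at z=64,81,165,280: [-138.5 -136.2 -124.8 -109.1] slope 0.136
top flap X [446.3 514.1] 480.2 Z [ 73.1 166.7]
   Y at z=64,81,165,280: [-318.6 -317.9 -314.7 -310.3] slope 0.038
case 0.89 [291. 208.] [542. -54.   0.] caseaxes 489.4 -239.0
flap_hinge 0.69 [326. 199.] [ 561. -133.   64.] caseaxes 479.8 -319.2
flap_edge 0.56 [336. 192.] [ 564. -135.  164.] caseaxes 482.1 -322.2
cover_hinge 0.92 [252. 221.] [503.  48.  81.] caseaxes 488.4 -129.4
cover_edge 0.87 [246. 220.] [492.  64. 280.] caseaxes 483.3 -110.9
spare_mid 0.68 [291. 206.] [546. -50.  27.] caseaxes 494.8 -236.7
```

```bash
python3 -m jog '[{"gripper":0,"xyz":[1.6,1.5,0],"roll":2},{"gripper":0,"xyz":[3.2,3.0,0],"roll":4},{"gripper":0,"xyz":[4.8,4.5,0],"roll":6},{"gripper":0,"xyz":[6.4,6.0,0],"roll":8},{"gripper":0,"xyz":[8,7.5,0],"roll":10},{"gripper":0,"xyz":[9.6,9.0,0],"roll":12},{"gripper":0,"xyz":[11.2,10.5,0],"roll":14},{"gripper":0,"xyz":[12.8,12.0,0],"roll":16}]'
python3 -c "
from h import *
o=monitor.get_obs();print(o['ee_pos'],np.degrees(np.arctan2(o['tcp_rot'][1,1],o['tcp_rot'][0,1])),o['qpos'],o['opening'],o['contact_force'])"
```

```text
time: 2.4
ee_pos: [539.4, -203.5, 240.8]
tcp_rot: [[-0.237, 0.972, 0.0], [0.972, 0.237, -0.0], [-0.0, 0.0, -1.0]]
contact_force: [0.8, -0.5, -0.7]
opening: 0.189
[ 539.36577944 -203.54825884  240.81951959] 13.696584181291106 [-5.54159253e-01  3.05754440e-01  1.47004040e+00 -1.66444297e-04
  1.36530435e+00 -7.93175767e-01] 0.1890310334800617 [ 0.83781983 -0.51847545 -0.69185273]
```

```bash
python3 -m jog '[{"gripper":0,"xyz":[1.42,1.63,0],"roll":1.4},{"gripper":0,"xyz":[1.42,1.63,-1.5],"roll":1.4},{"gripper":0,"xyz":[1.42,1.63,-2.9],"roll":1.4},{"gripper":0,"xyz":[1.42,1.63,-2.9],"roll":1.4},{"gripper":0,"xyz":[1.42,1.63,-2.9],"roll":1.4}]'
python3 - <<'E'
from h import *
for n in("side","top"):
    im,d=get_image(n); save(im,f"pics/{n}1.png")
o=monitor.get_obs();print(o['ee_pos'],np.degrees(np.arctan2(o['tcp_rot'][1,1],o['tcp_rot'][0,1])),o['opening'],o['contact_force'])
ex=np.array([np.cos(.3545),np.sin(.3545)]);ey=np.array([-ex[1],ex[0]])
print(o['ee_pos'][:2]@ex-481,o['ee_pos'][:2]@ey+228)
for th in(1.5,1.3,1.1,.9,.7,.5,.3,.1,0):
    c=np.array([-88,64])+80*np.array([np.cos(th),np.sin(th)])+6*np.array([-np.sin(th),np.cos(th)])
    print(th,"corner y,z",c.round(), "TCP y(-8) z(+22)",(c[0]-8).round(),(c[1]+22).round())
E
```

```text
time: 3.02
ee_pos: [574.3, -164.6, 169.4]
tcp_rot: [[-0.348, 0.938, 0.001], [0.938, 0.348, -0.001], [-0.001, 0.001, -1.0]]
contact_force: [0.9, 0.2, 0.2]
opening: 0.01
[ 574.60997409 -164.89700929  170.13293898] 20.338517558750503 0.0065309075281319885 [0.28226929 0.08852844 0.4184969 ]
0.6415247640422308 -126.1032160505298
1.5 corner y,z [-88. 144.] TCP y(-8) z(+22) -96.0 166.0
1.3 corner y,z [-72. 143.] TCP y(-8) z(+22) -80.0 165.0
1.1 corner y,z [-57. 138.] TCP y(-8) z(+22) -65.0 160.0
0.9 corner y,z [-43. 130.] TCP y(-8) z(+22) -51.0 152.0
0.7 corner y,z [-31. 120.] TCP y(-8) z(+22) -39.0 142.0
0.5 corner y,z [-21. 108.] TCP y(-8) z(+22) -29.0 130.0
0.3 corner y,z [-13.  93.] TCP y(-8) z(+22) -21.0 115.0
0.1 corner y,z [-9. 78.] TCP y(-8) z(+22) -17.0 100.0
0 corner y,z [-8. 70.] TCP y(-8) z(+22) -16.0 92.0
```

View pics/side1.png

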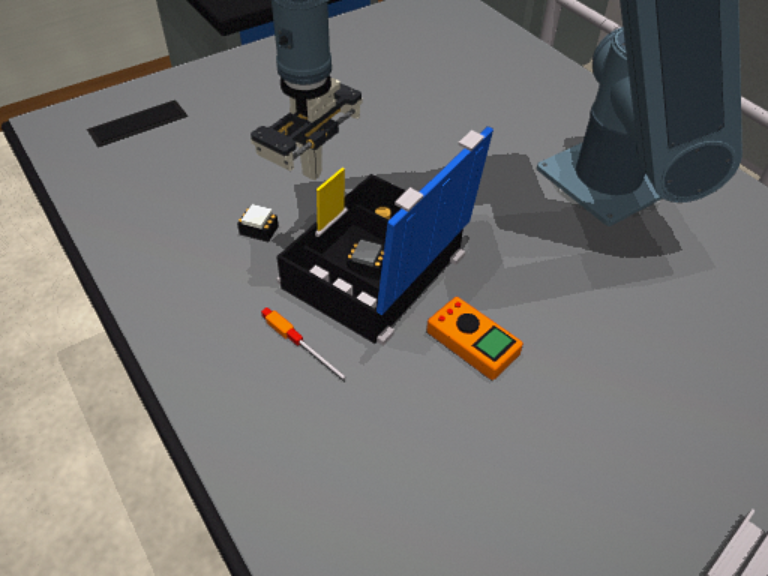

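View pics/top1.png

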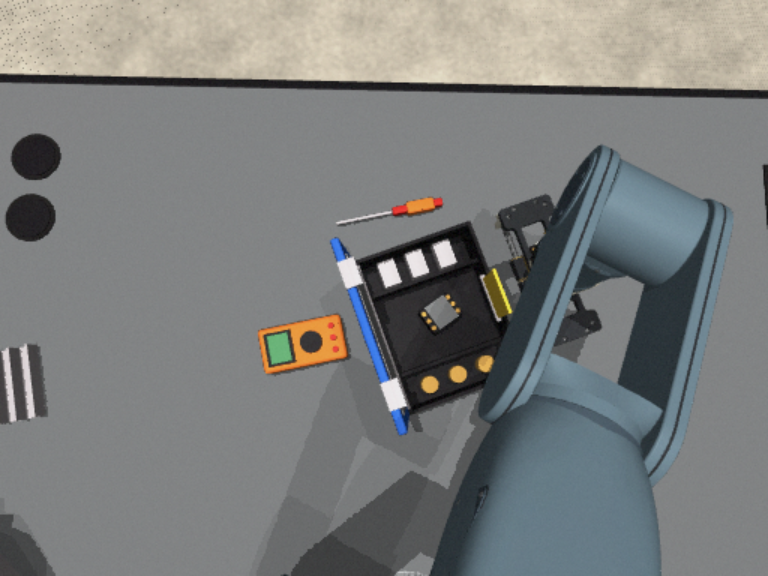

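The closed fingers stand just behind the flap (side picture ~(312,170), flap at (330,200)), with nothing touched. I start the push.

```bash
python3 -m jog '[{"gripper":0,"xyz":[-0.2,0.54,0],"roll":0},{"gripper":0,"xyz":[-0.35,0.94,0],"roll":0},{"gripper":0,"xyz":[-0.49,1.31,-0.06],"roll":0},{"gripper":0,"xyz":[-0.63,1.69,-0.12],"roll":0},{"gripper":0,"xyz":[-0.74,1.99,-0.22],"roll":0},{"gripper":0,"xyz":[-0.83,2.25,-0.32],"roll":0},{"gripper":0,"xyz":[-0.93,2.51,-0.48],"roll":0},{"gripper":0,"xyz":[-1.03,2.78,-0.64],"roll":0}]'
python3 - <<'E'
from h import *
for n in("side",):
    im,d=get_image(n); save(im,f"pics/{n}2.png")
o=monitor.get_obs()
ex=np.array([np.cos(.3545),np.sin(.3545)]);ey=np.array([-ex[1],ex[0]])
print(o['ee_pos'][:2]@ex-481,o['ee_pos'][:2]@ey+228,o['ee_pos'][2],o['contact_force'])
E
```

```text
time: 4.12
ee_pos: [547.7, -94.3, 151.7]
tcp_rot: [[-0.348, 0.938, -0.0], [0.938, 0.348, 0.0], [0.0, -0.0, -1.0]]
contact_force: [1.1, -0.6, 0.5]
opening: 0.006
-0.39534210409874504 -49.39796793051022 151.0795812364569 [-0.38384273 -0.45255022 -0.09081486]
```

View pics/side2.png

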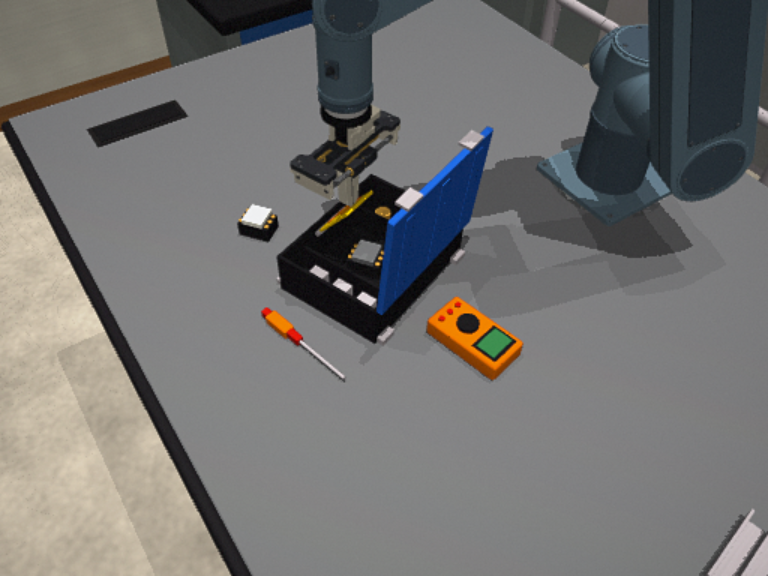

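The flap is folded about half-way, with the fingertip on its outer face at (350,200). I continue down.

```bash
python3 -m jog '[{"gripper":0,"xyz":[-0.17,0.45,-0.4],"roll":0},{"gripper":0,"xyz":[-0.31,0.83,-0.88],"roll":0},{"gripper":0,"xyz":[-0.39,1.05,-1.36],"roll":0},{"gripper":0,"xyz":[-0.42,1.13,-1.7],"roll":0},{"gripper":0,"xyz":[-0.42,1.13,-2.0],"roll":0},{"gripper":0,"xyz":[-0.42,1.13,-2.25],"roll":0},{"gripper":0,"xyz":[-0.42,1.13,-2.4],"roll":0},{"gripper":0,"xyz":[-0.42,1.13,-2.4],"roll":0}]'
python3 - <<'E'
from h import *
for n in("side",):
    im,d=get_image(n); save(im,f"pics/{n}3.png")
o=monitor.get_obs()
ex=np.array([np.cos(.3545),np.sin(.3545)]);ey=np.array([-ex[1],ex[0]])
print(o['ee_pos'][:2]@ex-481,o['ee_pos'][:2]@ey+228,o['ee_pos'][2],o['contact_force'])
E
```

```text
time: 5.18
ee_pos: [537.6, -66.7, 92.3]
tcp_rot: [[-0.348, 0.938, 0.0], [0.938, 0.348, -0.0], [-0.0, 0.0, -1.0]]
contact_force: [-0.2, 0.9, 1.0]
opening: 0.007
0.029413760472777994 -21.145229606665424 92.29857885834214 [-0.6199191  -0.0483323   1.25746899]
```

View pics/side3.png

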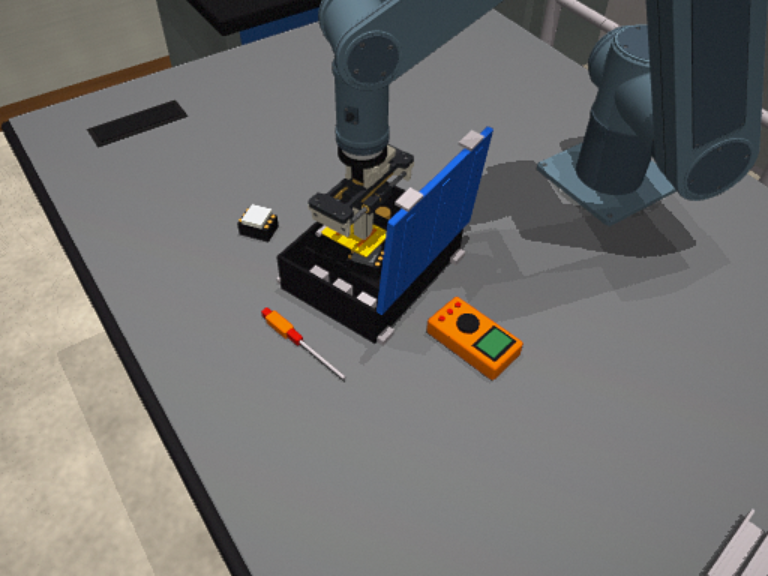

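The flap looks nearly flat under the fingers. I press a bit more until the stop shows in the force.

```bash
python3 -m jog '[{"gripper":0,"xyz":[0,0,-0.06],"roll":0},{"gripper":0,"xyz":[0,0,-0.12],"roll":0},{"gripper":0,"xyz":[0,0,-0.12],"roll":0}]'
```

```text
time: 5.6
ee_pos: [537.7, -66.7, 91.9]
tcp_rot: [[-0.348, 0.937, 0.002], [0.937, 0.348, -0.001], [-0.001, 0.001, -1.0]]
contact_force: [-7.2, 1.6, 21.7]
opening: 0.007
```

The stop is reached: the tip is at 70 mm with 21.7 N up. Now I lift clear of the flap and check it before touching the cover.

```bash
python3 -m jog '[{"gripper":0,"xyz":[0,0,1],"roll":0},{"gripper":0,"xyz":[0,0,3],"roll":0},{"gripper":0,"xyz":[0,0,5],"roll":0},{"gripper":0,"xyz":[0,0,7],"roll":0},{"gripper":0,"xyz":[0,0,9],"roll":0},{"gripper":0,"xyz":[0,0,10],"roll":0},{"gripper":0,"xyz":[0,0,10],"roll":0}]'
python3 - <<'E'
from h import *
for n in("side","top"):
    im,d=get_image(n); save(im,f"pics/{n}4.png")
    P=cloud(n,d); hsv=cv2.cvtColor(im,cv2.COLOR_RGB2HSV)
    m=(hsv[...,0]>20)&(hsv[...,0]<36)&(hsv[...,1]>110)&(hsv[...,2]>50)&(d>0)
    p=P[m]; p=p[(p[:,2]>50)&(abs(p[:,0]-550)<70)&(abs(p[:,1]+70)<90)]
    if len(p)>5:print(n,len(p),np.percentile(p[:,2],[2,25,50,75,98]).round(1))
E
```

```text
time: 6.48
ee_pos: [538.3, -66.8, 341.2]
tcp_rot: [[-0.348, 0.938, 0.005], [0.938, 0.348, -0.002], [-0.003, 0.004, -1.0]]
contact_force: [0.6, -0.4, 0.1]
opening: 0.008
side 713 [ 66.   68.9  69.9  71.3 432. ]
top 267 [67.1 69.4 70.4 71.5 73.9]
```

View pics/side4.png

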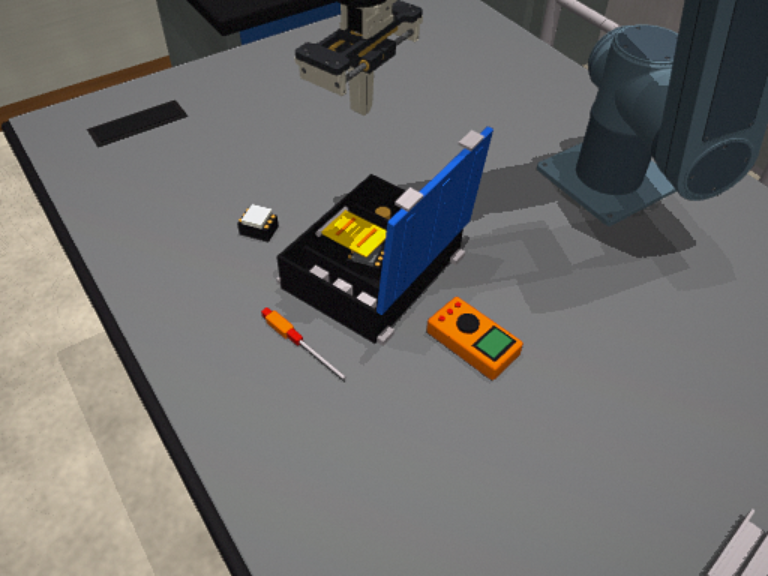

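The flap lies flat: its face is 70 mm up in both cameras, and it shows at side (355,233). Now I go over the cover to its outer side.

```bash
python3 -m jog '[{"gripper":0,"xyz":[-0.62,1.67,0],"roll":0},{"gripper":0,"xyz":[-1.24,3.34,0],"roll":0},{"gripper":0,"xyz":[-1.86,5.01,0],"roll":0},{"gripper":0,"xyz":[-2.47,6.68,0],"roll":0},{"gripper":0,"xyz":[-2.47,6.68,0],"roll":0},{"gripper":0,"xyz":[-2.47,6.68,-1.2],"roll":0},{"gripper":0,"xyz":[-2.47,6.68,-2.4],"roll":0},{"gripper":0,"xyz":[-2.47,6.68,-2.4],"roll":0}]'
python3 - <<'E'
from h import *
for n in("side","top"):
    im,d=get_image(n); save(im,f"pics/{n}5.png")
o=monitor.get_obs()
ex=np.array([np.cos(.3545),np.sin(.3545)]);ey=np.array([-ex[1],ex[0]])
print(o['ee_pos'][:2]@ex-481,o['ee_pos'][:2]@ey+228,o['ee_pos'][2],o['contact_force'])
for th in(1.65,1.5,1.3,1.1,.9,.7,.5,.3,.1,0):
    c=np.array([100,81])+175*np.array([-np.cos(th),np.sin(th)])+12*np.array([np.sin(th),np.cos(th)])
    print(th,"TCP y,z",(c[0]+8).round(),(c[1]+22).round())
E
```

```text
time: 7.58
ee_pos: [473.9, 99.8, 275.8]
tcp_rot: [[-0.347, 0.938, -0.007], [0.938, 0.347, -0.0], [0.002, -0.007, -1.0]]
contact_force: [0.2, -0.5, 0.8]
opening: 0.001
-0.053922103107424846 156.59287927873544 278.96461117636164 [ 0.10181229 -0.53521122  0.82815601]
1.65 TCP y,z 134.0 277.0
1.5 TCP y,z 108.0 278.0
1.3 TCP y,z 73.0 275.0
1.1 TCP y,z 39.0 264.0
0.9 TCP y,z 9.0 248.0
0.7 TCP y,z -18.0 225.0
0.5 TCP y,z -40.0 197.0
0.3 TCP y,z -56.0 166.0
0.1 TCP y,z -65.0 132.0
0 TCP y,z -67.0 115.0
```

View pics/side5.png

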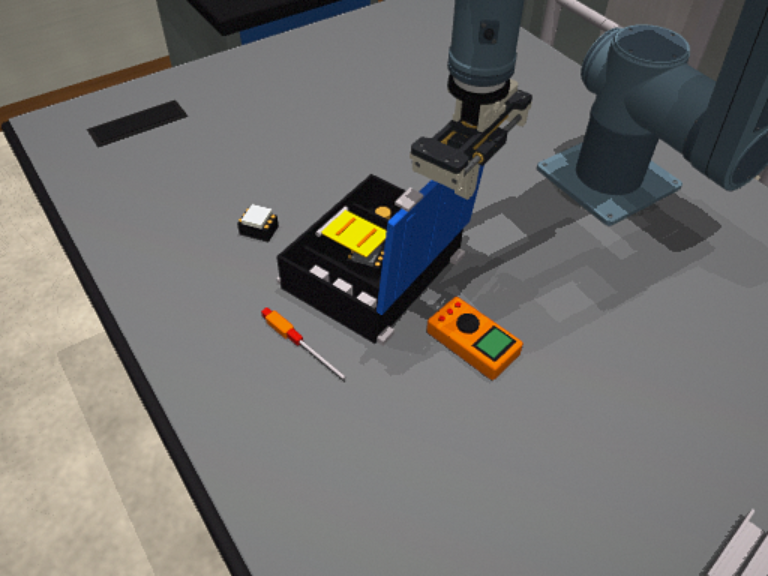

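View pics/top5.png

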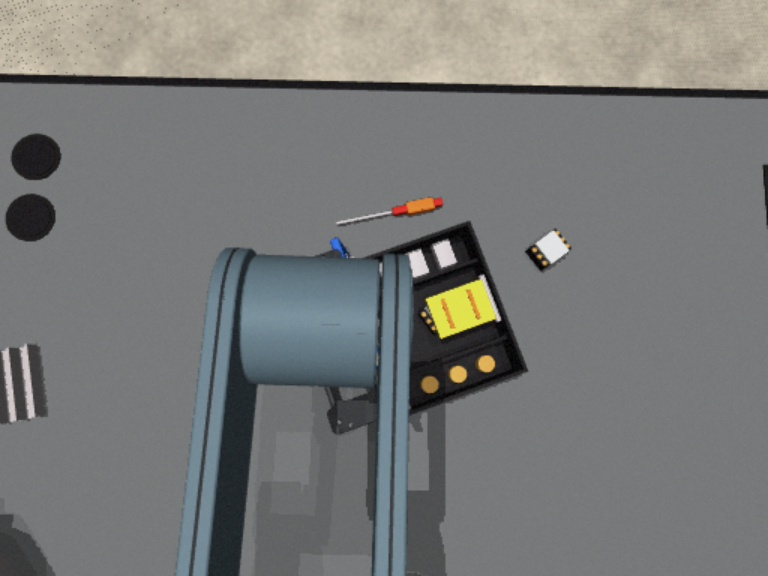

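The fingers stand behind the cover (side (468,185)), clear of it. The contactor shows under the flap edge and nothing else has moved. I start the cover push.

```bash
python3 -m jog '[{"gripper":0,"xyz":[0.21,-0.56,0],"roll":0},{"gripper":0,"xyz":[0.42,-1.13,0],"roll":0},{"gripper":0,"xyz":[0.62,-1.69,0],"roll":0},{"gripper":0,"xyz":[0.83,-2.25,-0.08],"roll":0},{"gripper":0,"xyz":[1.04,-2.81,-0.16],"roll":0},{"gripper":0,"xyz":[1.25,-3.38,-0.28],"roll":0},{"gripper":0,"xyz":[1.46,-3.94,-0.46],"roll":0},{"gripper":0,"xyz":[1.67,-4.5,-0.7],"roll":0}]'
python3 - <<'E'
from h import *
for n in("side",):
    im,d=get_image(n); save(im,f"pics/{n}6.png")
o=monitor.get_obs()
ex=np.array([np.cos(.3545),np.sin(.3545)]);ey=np.array([-ex[1],ex[0]])
print(o['ee_pos'][:2]@ex-481,o['ee_pos'][:2]@ey+228,o['ee_pos'][2],o['contact_force'])
E
```

```text
time: 8.68
ee_pos: [517.9, -13.1, 261.3]
tcp_rot: [[-0.348, 0.938, 0.0], [0.938, 0.348, -0.001], [-0.001, 0.0, -1.0]]
contact_force: [0.2, 3.0, 4.4]
opening: 0.008
-0.16284785643421174 34.47108216287876 260.2464108989089 [ 0.43169555 -1.02514897  1.81862563]
```

View pics/side6.png

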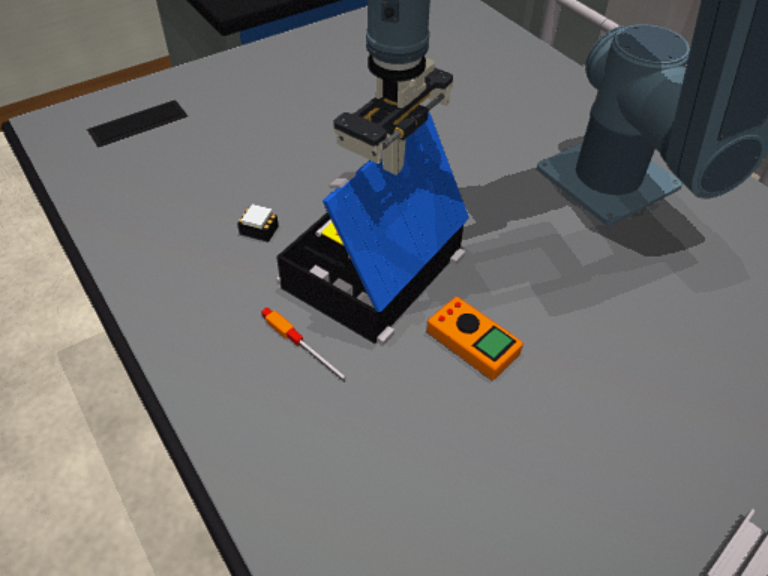

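The cover is following at about 60°, with the tip on its outer face at (392,165). I continue along the arc.

```bash
python3 -m jog '[{"gripper":0,"xyz":[0.24,-0.64,-0.42],"roll":0},{"gripper":0,"xyz":[0.44,-1.2,-0.82],"roll":0},{"gripper":0,"xyz":[0.64,-1.73,-1.3],"roll":0},{"gripper":0,"xyz":[0.82,-2.21,-1.86],"roll":0},{"gripper":0,"xyz":[0.97,-2.63,-2.42],"roll":0},{"gripper":0,"xyz":[1.1,-2.96,-3.02],"roll":0},{"gripper":0,"xyz":[1.21,-3.26,-3.66],"roll":0},{"gripper":0,"xyz":[1.29,-3.49,-4.26],"roll":0}]'
python3 - <<'E'
from h import *
for n in("side",):
    im,d=get_image(n); save(im,f"pics/{n}7.png")
o=monitor.get_obs()
ex=np.array([np.cos(.3545),np.sin(.3545)]);ey=np.array([-ex[1],ex[0]])
print(o['ee_pos'][:2]@ex-481,o['ee_pos'][:2]@ey+228,o['ee_pos'][2],o['contact_force'])
E
```

```text
time: 9.72
ee_pos: [549.8, -99.4, 153.9]
tcp_rot: [[-0.348, 0.938, -0.0], [0.938, 0.348, 0.0], [0.0, -0.0, -1.0]]
contact_force: [1.5, 1.8, 1.6]
opening: 0.006
-0.8819386518098327 -55.87335798951227 151.85556985636057 [-0.18509907 -0.9374035   0.20915514]
```

View pics/side7.png

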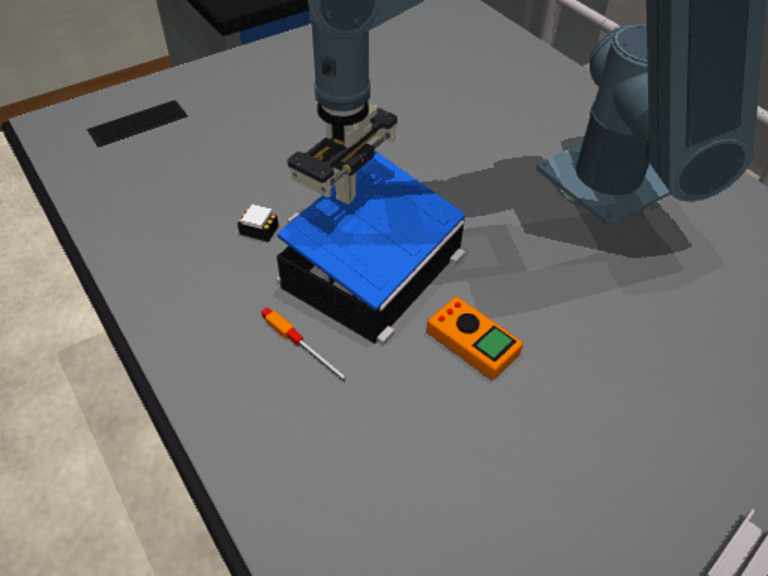

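```bash
python3 -m jog '[{"gripper":0,"xyz":[0.05,-0.13,-0.5],"roll":0},{"gripper":0,"xyz":[0.08,-0.22,-0.9],"roll":0},{"gripper":0,"xyz":[0.08,-0.22,-1.25],"roll":0},{"gripper":0,"xyz":[0.08,-0.22,-1.5],"roll":0},{"gripper":0,"xyz":[0.08,-0.22,-1.6],"roll":0},{"gripper":0,"xyz":[0.08,-0.22,-1.65],"roll":0},{"gripper":0,"xyz":[0.08,-0.22,-1.65],"roll":0}]'
```

```text
time: 10.65
ee_pos: [551.9, -104.9, 115.2]
tcp_rot: [[-0.348, 0.937, 0.001], [0.937, 0.348, -0.001], [-0.001, 0.001, -1.0]]
contact_force: [-2.8, -1.2, 8.9]
opening: 0.005
```

```bash
python3 -m jog '[{"gripper":0,"xyz":[0,0,-0.06],"roll":0},{"gripper":0,"xyz":[0,0,-0.08],"roll":0},{"gripper":0,"xyz":[0,0,-0.08],"roll":0}]'; python3 -m jog '[{"gripper":0,"xyz":[0,0,0.8],"roll":0},{"gripper":0,"xyz":[0,0,2.5],"roll":0},{"gripper":0,"xyz":[0.3,-1.5,4.5],"roll":0},{"gripper":0,"xyz":[0.3,-3.5,6],"roll":0},{"gripper":0,"xyz":[0.3,-5.5,6.5],"roll":0},{"gripper":0,"xyz":[0.3,-7.5,6.5],"roll":0},{"gripper":0,"xyz":[0.3,-8,6.5],"roll":0},{"gripper":0,"xyz":[0.3,-8,6.5],"roll":0}]'
python3 - <<'E'
from h import *
ex=np.array([np.cos(.3545),np.sin(.3545)]);ey=np.array([-ex[1],ex[0]])
for n in("side","top"):
    im,d=get_image(n); save(im,f"pics/{n}8.png"); P=cloud(n,d); hsv=cv2.cvtColor(im,cv2.COLOR_RGB2HSV)
    m=(hsv[...,0]>95)&(hsv[...,0]<125)&(hsv[...,1]>110)&(hsv[...,2]>40)&(d>0)
    p=P[m]; X=p[:,:2]@ex-481;Y=p[:,:2]@ey+228
    g=(abs(X)<120)&(abs(Y)<90)&(p[:,2]<150); k=np.polyfit(Y[g],p[g,2],1)
    print(n,g.sum(),"z med",np.median(p[g,2]).round(1),"tilt",k[0].round(4),"z at y=-90,90",np.polyval(k,[-90,90]).round(1))
    for l in("module_mid","meter_mid","driver_mid"):
        r=finder.outline_of(n,l)
        if r:
            q=cloud(n,d)[r[0]["region"]&(d>0)]; print(l,round(r[0]["score"],2),np.median(q,0).round())
E
```

```text
time: 11.02
ee_pos: [551.9, -104.9, 115.1]
tcp_rot: [[-0.348, 0.937, 0.002], [0.937, 0.348, -0.002], [-0.002, 0.001, -1.0]]
contact_force: [-7.2, 1.0, 20.9]
opening: 0.004
time: 12.02
ee_pos: [558.9, -304.6, 273.7]
tcp_rot: [[-0.347, 0.938, -0.001], [0.938, 0.347, 0.001], [0.002, -0.0, -1.0]]
contact_force: [0.2, 0.5, -0.1]
opening: 0.003
side 4875 z med 93.5 tilt 0.0013 z at y=-90,90 [93.4 93.7]
module_mid 0.63 [ 656. -230.   31.]
meter_mid 0.67 [495. 188.  36.]
driver_mid 0.69 [726.  -5.  17.]
top 7658 z med 93.9 tilt -0.0019 z at y=-90,90 [94.1 93.8]
module_mid 0.86 [ 649. -238.   41.]
meter_mid 0.59 [484. 174.  37.]
driver_mid 0.92 [721.  -4.  17.]
```

View pics/side8.png

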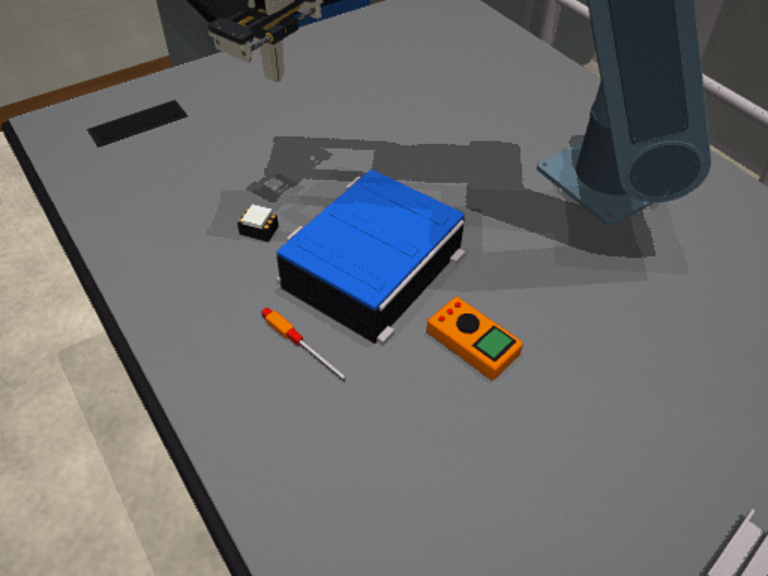

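View pics/top8.png

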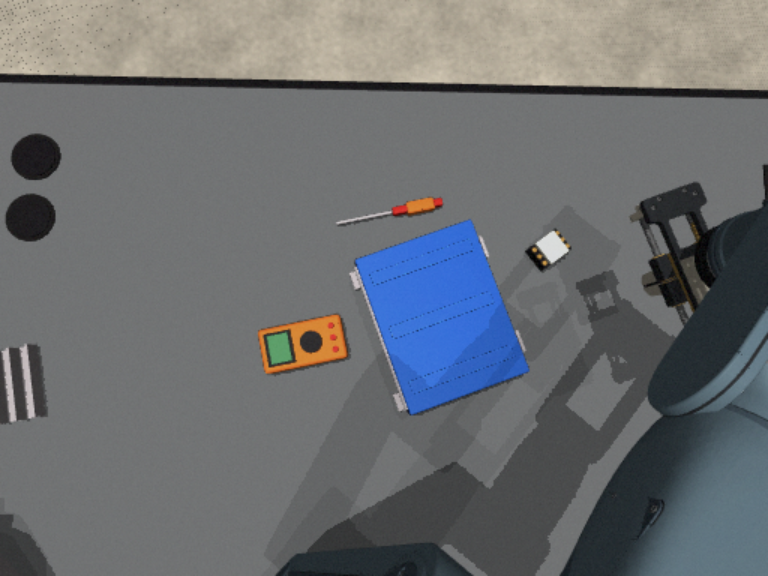

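The cover is level and shut at side (372,235), the loose things have not moved, and the arm is clear. I hand in.

```bash
python3 -c "
from h import *
print(ctrl.close_job())"
```

```text
the job is handed in; nothing more can be done
None
```

The case is closed. With the fingers shut throughout, I pushed the yellow flap flat first, then swung the blue cover shut, and handed the job in at about 12 s.

- **Flap:** before I touched the cover, both cameras put its upper face at 70 mm, the height given for folded. It was pressed against its stop with about 22 N.
- **Cover:** its top face is at 93.5 mm (side camera) and 93.9 mm (top camera), against the given 93 mm. Any tilt is under 0.002 rad, and it was pressed to its stop with about 21 N.
- **Loose things:** the module contactor and test meter are within 2 mm of where they started in both cameras. The screwdriver is within 3 mm in the side camera. These differences are within measurement noise.
- **Screwdriver, top camera:** its first detection in this camera was wrong because it landed on the cover, so only the side camera gives a before-and-after comparison. Both pictures show it in the same place.
- **Spare contactor:** it was last seen in place under the folded flap and was never touched. It cannot be seen now that the cover is shut.
- **Arm:** it ended clear of everything, with the force reading near zero.

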